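# Screw a lens retaining ring home with a two-pin spanner

### The arm

A 7-joint arm with a two-finger parallel gripper is mounted at the origin on the work surface. World frame = base frame: x ahead of the robot, y to its left, z up, the work surface at z = 0. Lengths are in m, angles in rad, forces in N, time in s.
With the tool pointing down it reaches from about 0.4 to 0.925 m from the base axis. Payload 5.6 kg.
Tool frame: the origin (TCP) lies on the centre line of the jaws, within the pads' length; the fingertips stand 19 mm ahead of it and the grasp point (between the pads) is the TCP; z points along the fingers, y is the line along which they close (so a half turn about z gives the same grasp; the last joint's range is limited). The gripper opens to 85 mm and grips with 20 to 120 N. Pads are 22 mm wide; open, the fingers measure 114 mm over their backs; the gripper's body (76 mm by 85 mm) begins 54 mm behind the grasp point. The pads swing forward as they close: fully open they stand 13 mm farther back than shut.
Start: joints at [1.173, 0.468, -0.012, 1.603, 0.006, 1.071, -0.056], TCP at [0.226, -0.61, 0.25] pointing down, gripper open.
Joint ranges: [-2.53, 2.53], [-0.31, 2.02], [-1.57, 1.55], [0.28, 2.44], [-1.29, 4.43], [0.15, 1.84], [-2.92, 2.92]. Speed limits (rad/s): [2.57, 2.57, 3.14, 3.14, 3.14, 3.14, 3.14].

### API

Orientations are given as a 3x3 rotation matrix whose columns are the frame's x, y, z axes.
In Python, from station import robot, kinematics, get_image gives the robot as it stands (robot), with the cameras as plain functions and the kinematics (kinematics). Calls block until the motion is done:
- robot.move_to(position, orientation): joint-space move of the TCP to a pose.
- robot.move_l(position, v=0.15, attitude=None): straight line of the TCP; attitude=None keeps the orientation; v is the mean speed in m/s.
- robot.move_joints(angles): joint-space move.
- robot.set_gripper(opening, strength=None): opening from 0.0 (shut) to 1.0 (fully open); strength is the grip in N (None keeps the last); returns when the fingers have stopped.
- robot.sleep(seconds).
- kinematics.ik(position, orientation): joint angles nearest the present ones, or None.
- robot.read_state(): the state.
- get_image(name): name is "side" or "top"; returns a dict with "frame" (384x512x3 uint8, red, green, blue), "fx", "fy", "cx", "cy" (pixels), "R" (3x3) and "t" (3): a world point X has camera coordinates R X + t. Camera axes: x right, y down, z forward; pixel columns grow to the right and rows downward; lengths in m; the calibration is good to about 2 mm. A picture is of the moment at which its call begins. There is no depth.
A pose or a line that the arm cannot do raises robot.Unreachable and nothing moves.
- robot.finish_job(): hands the job in; it is judged then, once.
The state is a dict: "clock": time; "qpos": joint angles; "qvel": joint speeds; "joint_efforts": joint torques, N m; "position": TCP position; "ee_rot": TCP orientation; "contact_force": force on the tool from outside, world axes, zero at the start; "torque": the same for the moment, N m; "width": opening from 0.0 (shut) to 1.0 (fully open); "finger_force": force on a finger pad.
Only numpy, scipy, OpenCV 4.12 (cv2) and the standard library are available. Lean on these libraries where they do the work, as an engineer would, in place of code of your own. Each camera call takes 0.05 s, during which the arm holds its last target. There are 200 camera calls.

### The job

Take the two-pin spanner from its stand, feel its pins into the two holes of the ring recessed in the black lens tube, and with the spanner screw the ring clockwise until it is fully home against its stop. There is glass under the ring: press with only a few newtons and stop turning as soon as it comes up firm (half a newton metre is plenty, above 0.7 the glass cracks). Then stand the spanner back in its stand, let go, and leave the other things on the bench where they are.

Things in the scene. Friction and masses are not known exactly. Their poses are not given: they have to be found in the camera images.
- fixture: lens tube in its bench base, fixed to the table: grey plate 100 x 100 x 20 mm and on its middle an upright black tube, 64 mm outer diameter, rim 62 mm above the table, open bore of 50 mm diameter with the ring 12 mm below the rim. Origin: centre of the plate's underside, on the tube's axis; z up, x and y along the plate's sides
- ring_centre (a point): on the tube's axis, in the plane of the aluminium retaining ring's top face, 50 mm above the table; axes as fixture (it does not turn with the ring). Ring: 49 mm outer, 26 mm inner diameter, 8 mm thick, flat top, two through holes of 7 mm diameter, half a turn apart, each 18.5 mm from the axis
- ring (a joint): how far the ring is screwed in, rad: grows clockwise seen from above; 1.3 = home, a firm stop that gives about 0.03 rad; starts at 0.2 to 0.5. It does not sink, turns stiffly (0.2 N m), stays where left. Its holes' line stands at 0.75 minus this value (counter-clockwise) from fixture's x axis, but for an unmeasured error of up to 0.45 rad either way: see or feel for the holes
- spanner: two-pin spanner, about 160 g, upright, pins down. Origin: centre of its steel foot's underside, z up. Foot 42 x 14 x 12 mm (x, y, z). Two 5 mm pins with chamfered ends reach 6 mm below the foot, 18.5 mm either way from the axis along x. Shank 14 mm in diameter. With the pins in the ring's holes the foot rests on the ring's top face
- spanner_grip (a point): middle of the spanner's black handle block, 50 x 18 x 30 mm (x, y, z), 61 mm above the underside of the foot, axes as those of the spanner: grip it across its 18 mm (y)
- stand: the spanner's stand, a plastic block 70 x 44 x 28 mm (x, y, z) fixed to the table; origin centre of its underside. Two round holes, 9 mm diameter, 12 mm deep, in its top face, 18.5 mm either way from the middle along x, take the pins; the foot then rests on the top face, 28 mm above the table, its x axis along the stand's (either way round)
- eyepiece: bystander: black eyepiece, 34 mm in diameter, 44 mm high, standing; origin centre of its underside
- objective: bystander: steel microscope objective, 25 mm in diameter, 45 mm high, standing; origin centre of its underside
- spare_ring: bystander: plain aluminium ring lying flat, 49 mm in diameter, 6 mm thick; origin centre of its underside
- oil_bottle: bystander: small amber bottle, 32 mm in diameter, 65 mm high; origin centre of its underside
- slide_box: bystander: blue slide box 85 x 160 x 35 mm; origin centre of its underside
- driver: bystander: screwdriver, 150 mm long, lying
- beaker: bystander: glass beaker, 68 mm in diameter, 85 mm high; origin centre of its underside

How it is judged:
On the way, in this order (a step that is already met when the one before it is completed fails the run):
1. both pins of the spanner are down in the ring's holes (foot within 2.5 mm of the ring's top face, upright, on the tube's axis within 4 mm) (z of spanner in the frame of ring_centre below 0.0025 m and horizontal distance between spanner and ring_centre below 0.004 m and angle between spanner's own z axis and vertical below 0.12 rad), for 0.2 s.
2. the ring is turned fully home (within 0.04 rad of its stop) with the spanner still engaged (value of joint ring above 1.26 rad and z of spanner in the frame of ring_centre below 0.0035 m and horizontal distance between spanner and ring_centre below 0.004 m), for 0.1 s.
At the end, for the whole second after the job is handed in: the ring is within 0.04 rad of its stop; the spanner stands in its stand, released and at rest, pins in the holes: foot within 3 mm of the stand's top face, within 6 mm of its middle, in line with it within 0.2 rad either way round, upright within 0.12 rad (value of joint ring above 1.26 rad and horizontal distance between spanner and stand below 0.006 m and z of spanner in the frame of stand between 0.024 and 0.031 m and angle between the x axis of spanner and the x axis of stand, either way round below 0.2 rad and angle between spanner's own z axis and vertical below 0.12 rad and linear speed of spanner below 0.02 m/s and contact force between the fingers and spanner below 0.1 N); the robot touches nothing.
It fails at once if the spanner loads the ring or tube with more than 45 N, the contacts of pins and foot added up (0.7 N m of turning alone is 38 N) (contact force between spanner and fixture above 45 N).
It fails at once if the gripper or arm touches the tube or ring (contact force between the arm and fixture above 2 N).
It fails at once if a bystander is moved by more than 25 mm (distance of any of eyepiece, objective, spare_ring, oil_bottle, slide_box, driver, beaker from where it was at the start of the episode above 0.025 m).
It also fails if it takes over 72 s, if anything falls off the work surface, if the arm or the gripper's body presses on something with over 40 N, if the wrist force passes 120 N, or if a joint passes its speed limit or range.

## Working session

There is one attempt and no reset: what is moved stays moved. The work goes in short steps, each a Python script; the robot and the scene stay as the last script left them, time stands still between calls to the robot, and variables do not carry over. Pictures are saved under pics/ and viewed, at most 10 in all, crops included, and the job is handed in when it is done.

```bash
mkdir -p pics; ls; python3 - <<'E'
from station import robot, kinematics, get_image
import cv2,pickle
d={}
for n in("top","side"):
    im=get_image(n);d[n]=im
    cv2.imwrite(f"pics/{n}0.png",im["frame"][:,:,::-1])
    print(n,im["fx"],im["fy"],im["cx"],im["cy"],im["R"],im["t"])
pickle.dump(d,open("im0.pkl","wb"))
s=robot.read_state();print(s["clock"],s["position"],s["ee_rot"],s["contact_force"],s["torque"],s["width"])
E
```

```text
pics
station.py
top 428.3622132579346 428.3622132579346 253.66010331446046 188.4347362224244 [[ 0.01421317 -0.99985117 -0.00977867]
 [-0.9925036  -0.01292014 -0.12153052]
 [ 0.12138609  0.0114327  -0.99253953]] [-0.01271072  0.62922045  1.17581027]
side 471.398830609473 471.398830609473 251.7393965285469 196.3762320576401 [[-0.93865951 -0.34416204 -0.02169828]
 [-0.20345622  0.60350839 -0.77096251]
 [ 0.27843113 -0.71925664 -0.6365108 ]] [0.57073801 0.18513644 1.10040049]
0.1 [ 0.22557294 -0.60906653  0.24940366] [[ 9.37734041e-01  3.47353404e-01 -6.93607025e-04]
 [ 3.47354076e-01 -9.37732792e-01  1.53510362e-03]
 [-1.17194583e-04 -1.68044615e-03 -9.99998581e-01]] [ 0.14995882 -0.74929125 -0.41597197] [-0.07433135  0.01919399  0.02554151] 1.00282502169349
```

View pics/top0.png

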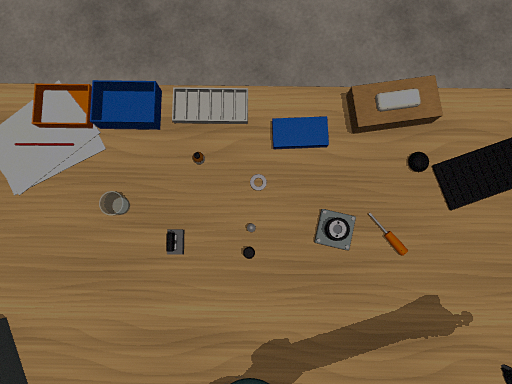

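View pics/side0.png

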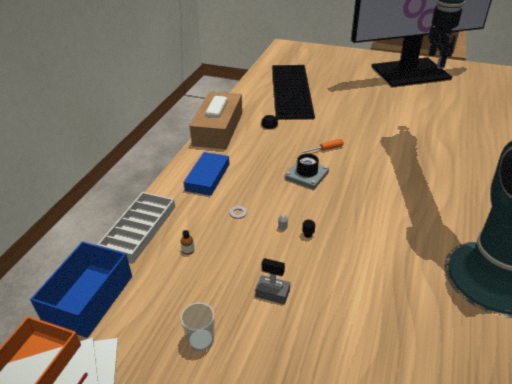

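The top view shows the fixture at about (335,229) and the stand with the spanner at (176,241). In the side view they are at (307,172) and (273,282). I'll enlarge these four regions.

```bash
python3 - <<'E'
import cv2,pickle,numpy as np
d=pickle.load(open("im0.pkl","rb"))
def crop(n,u0,v0,w,h,s):
    c=d[n]["frame"][v0:v0+h,u0:u0+w,::-1]
    c=cv2.resize(c,None,fx=s,fy=s,interpolation=cv2.INTER_CUBIC)
    for i in range(0,w,10):
        cv2.line(c,(i*s,0),(i*s,5),(0,255,255),1);cv2.putText(c,str(u0+i),(i*s,14),0,.33,(0,255,255),1)
    for i in range(0,h,10):
        cv2.line(c,(0,i*s),(5,i*s),(0,255,255),1);cv2.putText(c,str(v0+i),(6,i*s+4),0,.33,(0,255,255),1)
    return c
a=np.hstack([crop("top",310,204,50,50,8),crop("top",151,216,50,50,8)])
cv2.imwrite("pics/ct.png",a)
b=np.hstack([crop("side",280,145,57,50,7),crop("side",245,255,57,50,7)])
cv2.imwrite("pics/cs.png",b)
E
```

```text
(no output)
```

View pics/ct.png

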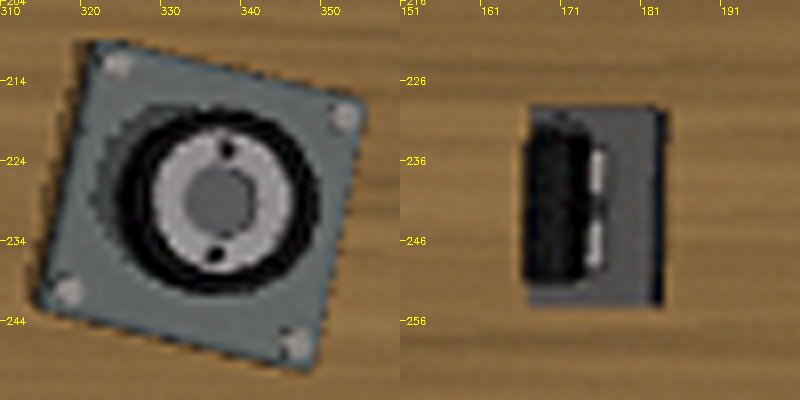

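View pics/cs.png

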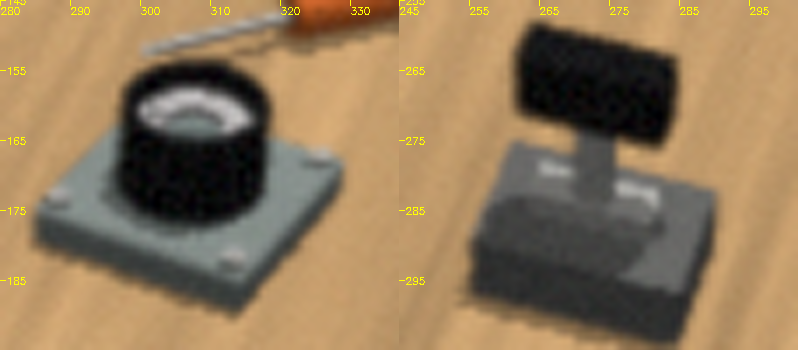

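The enlarged top view shows both ring holes clearly, at about (338.0,222.1) and (336.4,235.3). The bolt heads are also sharp, and the black handle sits over the left part of the stand. I'll fit poses to both views.

```bash
cat >fit.py <<'E'
import cv2,pickle,numpy as np
from scipy.optimize import least_squares,minimize
def proj(im,P):
    c=np.atleast_2d(P)@np.array(im["R"]).T+im["t"]
    return np.c_[im["fx"]*c[:,0]/c[:,2]+im["cx"],im["fy"]*c[:,1]/c[:,2]+im["cy"]]
def Rz(a): return np.array([[np.cos(a),-np.sin(a),0],[np.sin(a),np.cos(a),0],[0,0,1]])
def boxpts(p,dims):
    g=np.array([[i,j,k] for i in(-.5,.5) for j in(-.5,.5) for k in(-.5,.5)])*dims
    return g@Rz(p[3]).T+p[:3]
S=16
def maskcost(p,dims,views):
    c=0
    for im,m,(u0,v0) in views:
        h=cv2.convexHull(((proj(im,boxpts(p,dims))-[u0,v0]+.5)*S).astype(np.float32))
        r=np.zeros_like(m);cv2.fillConvexPoly(r,np.round(h*16).astype(np.int32),1,shift=4)
        c+=np.sum(r!=m)
    return c/S**2
def dark(im,box,thr):
    u0,v0,w,h=box
    g=cv2.cvtColor(im["frame"],cv2.COLOR_RGB2GRAY)[v0:v0+h,u0:u0+w]
    g=cv2.resize(g,None,fx=S,fy=S,interpolation=cv2.INTER_LINEAR)
    return im,(g<thr).astype(np.uint8),(u0,v0)
def ray(im,uv,z):
    R=np.array(im["R"]);C=-R.T@im["t"]
    d=R.T@[(uv[0]-im["cx"])/im["fx"],(uv[1]-im["cy"])/im["fy"],1]
    return C+d*(z-C[2])/d[2]
E
python3 - <<'E'
from fit import *
d=pickle.load(open("im0.pkl","rb"));T,Sd=d["top"],d["side"]
ct=lambda x,y,u0=310:np.array([u0+(x+.5)/8-.5,(216 if u0!=310 else 204)+(y+.5)/8-.5])
cs=lambda x,y:np.array([280+(x+.5)/7-.5,145+(y+.5)/7-.5])
# ring holes at z=.05
h1,h2=ray(T,ct(228,149),.05),ray(T,ct(215,254),.05)
print("holes",h1,h2,"mid",(h1+h2)/2,"dist",np.linalg.norm(h1-h2),"ang",np.arctan2(*(h2-h1)[1::-1]))
bt=np.array([ct(118,63),ct(346,118),ct(299,344),ct(69,291)])
bs=np.array([cs(58,197),cs(233,260),cs(321,157)])
print([ray(T,b,.022).round(3) for b in bt],[ray(Sd,b,.022).round(3) for b in bs])
b0=[ray(T,b,.022) for b in bt]; b1=[ray(Sd,b,.022) for b in bs]
idx=[int(np.argmin([np.linalg.norm(a-b) for a in b0])) for b in b1];print(idx)
yaw0=np.arctan2(*(b0[0]-b0[3])[1::-1])
th=np.linspace(0,6.283,180);circ=np.c_[np.cos(th),np.sin(th),0*th]
def pts(p): return np.array([[-1,1],[1,1],[1,-1],[-1,-1]])
def res(p):
    c=np.array([p[0],p[1],0]);r=p[4]
    # order around: 3->0 is +x
    B=np.array([[r,r,0],[r,-r,0],[-r,-r,0],[-r,r,0]])@Rz(p[3]).T+c+[0,0,p[2]]
    rim=proj(Sd,circ*.032+c+[0,0,p[2]+.040])
    return np.r_[(proj(T,B)-bt).ravel(),(proj(Sd,B[idx])-bs).ravel(),
     rim[:,1].min()-cs(0,60)[1],(rim[:,0].min()+rim[:,0].max())/2-cs(197,0)[0],(proj(T,c+[0,0,p[2]+.028])[0]-ct(221.5,201.5))]
m=np.mean(b0,0)
s=least_squares(res,[m[0],m[1],.022,yaw0,.042]);print("fixture x y zbolt yaw r",s.x.round(4),"rms px",np.sqrt(np.mean(s.fun**2)),s.fun.round(2))
# handle
v=[dark(T,(163,228,14,26),48),dark(Sd,(258,255,30,23),48)]
for t in v: print(t[1].sum()/S**2)
best=None
for yaw in(-1.57,-1.5,-1.65):
    q=ray(T,(170.3,241),.09)
    o=minimize(maskcost,[q[0],q[1],.089,yaw],args=((.05,.018,.03),v),method="Nelder-Mead",options=dict(initial_simplex=np.array([q[0],q[1],.089,yaw])+np.vstack([np.zeros(4),np.diag([.006,.006,.008,.08])]),maxiter=400))
    print("handle",o.x.round(4),o.fun)
# stand top corners
for z in(.028,): print("stand",[ray(T,ct(x-400,y,151),z).round(4) for x,y in((529,106),(656,106),(655,305),(528,305))])
cs2=lambda x,y:np.array([245+(x-399+.5)/7-.5,255+(y+.5)/7-.5])
print("stand side",[ray(Sd,cs2(x,y),.028).round(4) for x,y in((517,141),(717,189))])
E
```

```text
holes [ 0.53661085 -0.23980017  0.05      ] [ 0.50033429 -0.2349659   0.05      ] mid [ 0.51847257 -0.23738303  0.05      ] dist 0.03659725541338809 ang 3.0091118482699066
[array([ 0.568, -0.206,  0.022]), array([ 0.549, -0.287,  0.022]), array([ 0.47 , -0.269,  0.022]), array([ 0.487, -0.188,  0.022])] [array([ 0.568, -0.203,  0.022]), array([ 0.488, -0.184,  0.022]), array([ 0.47 , -0.266,  0.022])]
[0, 3, 2]
fixture x y zbolt yaw r [ 0.5192 -0.2382  0.0185 -0.2203  0.0413] rms px 0.22003730039619626 [ 0.05 -0.14 -0.07 -0.3  -0.2  -0.1  -0.04 -0.31  0.31  0.15  0.34 -0.
  0.37  0.25 -0.32  0.13  0.05 -0.24]
160.7890625
262.9765625
handle [ 0.4769  0.2135  0.104  -1.6073] 345.46875
handle [ 0.4768  0.2139  0.1041 -1.5349] 344.33203125
handle [ 0.4813  0.2151  0.1069 -1.6955] 343.27734375
stand [array([0.5122, 0.2406, 0.028 ]), array([0.5128, 0.1956, 0.028 ]), array([0.4432, 0.1935, 0.028 ]), array([0.4426, 0.2382, 0.028 ])]
stand side [array([0.5107, 0.199 , 0.028 ]), array([0.4431, 0.1971, 0.028 ])]
```

The two views differ by about 3 mm in y, close to the stated calibration. The ring holes measure 36.6 mm apart against 37 mm given. The handle fit used the wrong yaw: its long axis runs along world x. I'll refit it.

```bash
python3 - <<'E'
from fit import *
d=pickle.load(open("im0.pkl","rb"));T,Sd=d["top"],d["side"]
A=dark(T,(163,228,14,26),45);B=dark(Sd,(258,255,30,22),45)
for v in([A,B],[A],[B]):
  for yaw in(0,.05):
    q=np.array([.477,.218,.089,yaw]);sc=np.diag([.004,.004,.005 if len(v)==2 else 1e-6,.06])
    o=minimize(maskcost,q,args=((.05,.018,.03),v),method="Nelder-Mead",options=dict(initial_simplex=q+np.vstack([np.zeros(4),sc]),maxiter=400))
    print("handle",o.x.round(4),o.fun)
from station import robot, kinematics, get_image
dn=lambda a:np.c_[[np.cos(a),np.sin(a),0],[np.sin(a),-np.cos(a),0],[0,0,-1]]
for p,a in(((.477,.218,.089),.03),((.5187,-.236,.111),-.13),((.5187,-.236,.111),-1.25)):
  for k in(0,np.pi):
    print(p,a,k,np.round(kinematics.ik(p,dn(a+k)),2) if kinematics.ik(p,dn(a+k)) is not None else None)
E
```

```text
handle [ 0.4781  0.2179  0.0812 -0.0224] 127.63671875
handle [ 0.4774  0.2178  0.0809 -0.0076] 126.953125
handle [0.478  0.2161 0.089  0.0114] 26.77734375
handle [0.478  0.2161 0.089  0.0199] 26.77734375
handle [ 0.4734  0.2246  0.089  -0.0355] 103.72265625
handle [ 0.4736  0.2244  0.089  -0.0795] 103.09375
(0.477, 0.218, 0.089) 0.03 0 [-0.01  0.58 -0.6   1.99  0.49  0.72 -2.46]
(0.477, 0.218, 0.089) 0.03 3.141592653589793 [ 0.33  0.85 -1.12  1.97  0.96  0.98  0.32]
(0.5187, -0.236, 0.111) -0.13 0 [ 0.43  0.52 -0.08  1.9   0.06  0.73 -1.39]
(0.5187, -0.236, 0.111) -0.13 3.141592653589793 [ 0.83  0.61 -0.6   1.87  0.46  0.81  1.42]
(0.5187, -0.236, 0.111) -1.25 0 [ 0.25  0.51  0.15  1.91 -0.11  0.72 -2.36]
(0.5187, -0.236, 0.111) -1.25 3.141592653589793 [ 0.73  0.57 -0.47  1.88  0.36  0.77  0.39]
```

```bash
python3 - <<'E'
from fit import *
d=pickle.load(open("im0.pkl","rb"));T,Sd=d["top"],d["side"]
obs=np.array([[530,22],[678,58],[663,148],[517,108]])
o=np.c_[245+(obs[:,0]-399+.5)/7-.5,255+(obs[:,1]+.5)/7-.5]
A=dark(T,(163,228,14,26),45)
def near(p):
    q=proj(Sd,boxpts(p,(.05,.018,.03)));h=cv2.convexHull(q.astype(np.float32))[:,0]
    return h
for p in([.478,.2161,.089,.02],[.478,.2185,.089,.02]):
    h=near(p);print((np.c_[(h[:,0]-245)*7+402,(h[:,1]-255)*7+3]).round())
print(A[1].sum()/S**2)
h=cv2.convexHull(proj(T,boxpts([.478,.2161,.089,.02],(.05,.018,.03))).astype(np.float32))[:,0]
print(np.c_[(h[:,0]-151)*8+403,(h[:,1]-216)*8+3].round())
E
```

```text
[[684.  41.]
 [682. 107.]
 [666. 149.]
 [512. 111.]
 [511.  45.]
 [529.   4.]]
[[682.  46.]
 [679. 112.]
 [663. 154.]
 [509. 116.]
 [508.  51.]
 [526.  10.]]
156.546875
[[596. 130.]
 [593. 278.]
 [576. 280.]
 [521. 281.]
 [524. 128.]
 [578. 128.]]
```

The predicted outline agrees with the side view's lower handle edges to within a pixel, so spanner y is about 0.217. Now the grasp.

```bash
cat >>fit.py <<'E'
dn=lambda a:np.c_[[np.cos(a),np.sin(a),0],[np.sin(a),-np.cos(a),0],[0,0,-1]]
def st(robot,tag=""):
    s=robot.read_state();R=np.array(s["ee_rot"])
    print(tag,round(s["clock"],2),"p",np.round(s["position"],4),"yaw",round(np.arctan2(-R[1,0],-R[0,0]),3),"tilt",R[:2,2].round(4),"F",np.round(s["contact_force"],1),"M",np.round(s["torque"],2),"w",round(s["width"],3),"ff",np.round(s["finger_force"],1))
    return s
E
python3 - <<'E'
from fit import *
from station import robot, kinematics, get_image
O=dn(.022+np.pi)
robot.move_to([.4778,.217,.2],O);st(robot)
robot.move_l([.4778,.217,.088],v=.12);st(robot)
robot.set_gripper(0.0,90);st(robot,"grip")
robot.move_l([.4778,.217,.13],v=.05);st(robot,"lift")
pickle.dump(get_image("side"),open("im1.pkl","wb"))
im=get_image("side")["frame"][:,:,::-1][215:315,200:340]
cv2.imwrite("pics/g.png",cv2.resize(im,None,fx=5,fy=5,interpolation=cv2.INTER_CUBIC))
E
```

```text
3.13 p [0.4783 0.2162 0.1999] yaw 0.02 tilt [-0.0001 -0.0005] F [ 0.1 -0.3 -0.7] M [-0.    0.01  0.05] w 0.998 ff 0.0
 4.22 p [0.4782 0.2174 0.0886] yaw 0.022 tilt [0.0011 0.0006] F [-0.  -0.1  0.3] M [0.01 0.05 0.02] w 1.0 ff 0.0
grip 4.85 p [0.478  0.2171 0.0883] yaw 0.022 tilt [ 0.0004 -0.0001] F [ 0.1 -0.1  2.8] M [-0.16  0.12  0.  ] w 0.2 ff 87.6
lift 5.84 p [0.4776 0.2168 0.1297] yaw 0.022 tilt [-0.0004 -0.0003] F [ 1.2 -0.1 -1.5] M [ 0.03 -0.04  0.03] w 0.197 ff 87.6
```

View pics/g.png

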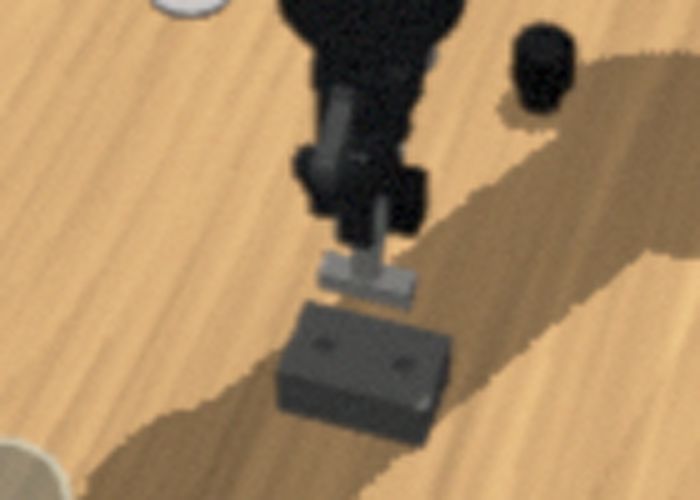

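The spanner hangs upright in the gripper, clear of the stand, with both stand holes visible. Next I'll go to the ring and make a guarded descent.

```bash
cat >>fit.py <<'E'
def down(robot,x,y,yaw,z0,zmin,base,lim=5.,step=.0006):
    z=z0;O=dn(yaw+np.pi)
    while z>zmin:
        z-=step;robot.move_l([x,y,z],v=.02,attitude=O)
        s=robot.read_state();f=s["contact_force"][2]-base
        if f>lim: break
    return z,s["position"][2],f
E
python3 - <<'E'
from fit import *
from station import robot, kinematics, get_image
x,y,a=.5187,-.2363,-.1325
robot.move_l([.4778,.217,.16],v=.1)
robot.move_to([x,y,.16],dn(a+np.pi));st(robot)
robot.move_l([x,y,.120],v=.08);robot.sleep(.2)
b=np.mean([robot.read_state()["contact_force"] for _ in range(3)],0);st(robot,"hover");print(b)
print(down(robot,x,y,a,.120,.1095,b[2]));st(robot,"down")
E
```

```text
8.06 p [ 0.5192 -0.2344  0.1602] yaw -0.13 tilt [0.0005 0.0008] F [-0.6  0.2 -2.1] M [-0.02  0.01 -0.03] w 0.192 ff 87.7
hover 8.91 p [ 0.519  -0.2364  0.1205] yaw -0.133 tilt [ 0.0008 -0.0004] F [-1.1 -1.5 -3. ] M [ 0.01  0.01 -0.03] w 0.199 ff 87.7
[-1.05708014 -1.49318721 -2.9936848 ]
(0.10979999999999994, np.float64(0.11021361655455555), np.float64(5.331837255643791))
down 13.16 p [ 0.5188 -0.2363  0.1102] yaw -0.132 tilt [ 0.0001 -0.0003] F [-1.6  0.2  2.3] M [0.09 0.44 0.02] w 0.199 ff 88.5
```

It seated straight away at z 0.1102, against 0.1103 expected. Now I'll turn clockwise in small steps, watching the torque.

```bash
python3 - <<'E'
from fit import *
from station import robot, kinematics, get_image
x,y,a=.5187,-.2363,-.1325
z=.1100;n=0
while a>-1.55:
    m=0 if n==0 else m
    a-=.03 if m<.27 else .01; n+=1
    robot.move_l([x,y,z],v=.05,attitude=dn(a+np.pi))
    s=robot.read_state();m=abs(s["torque"][2]);F=np.array(s["contact_force"])
    if n%4==0 or m>.27: print(round(s["clock"],1),"cmd",round(a,3),"Mz",round(s["torque"][2],2),"F",F.round(1),"z",round(s["position"][2],4))
    if m>.45 or np.linalg.norm(F)>14: break
st(robot,"end")
E
```

```text
14.2 cmd -0.253 Mz 0.03 F [ 1.  -0.5  2.9] z 0.1102
15.2 cmd -0.373 Mz 0.04 F [1.1 1.1 5.5] z 0.1101
16.2 cmd -0.493 Mz 0.08 F [0.6 1.2 5.4] z 0.1101
17.2 cmd -0.613 Mz 0.04 F [1.5 2.2 5.3] z 0.1101
18.2 cmd -0.733 Mz 0.11 F [1.8 2.2 4.6] z 0.1101
19.2 cmd -0.853 Mz 0.09 F [1.5 2.  5.4] z 0.1101
20.2 cmd -0.973 Mz 0.04 F [0.5 1.1 5.4] z 0.1101
21.2 cmd -1.093 Mz 0.03 F [1.8 2.5 6.4] z 0.1101
22.2 cmd -1.213 Mz 0.05 F [1.1 3.2 5.2] z 0.1101
22.9 cmd -1.303 Mz 0.5 F [1.2 2.6 5.6] z 0.1102
end 22.91 p [ 0.5191 -0.2353  0.1102] yaw -1.299 tilt [0.0007 0.0007] F [1.2 2.6 5.6] M [ 0.61 -0.31  0.5 ] w 0.199 ff 88.9
```

The torque jumped to 0.5 N m within one step with the foot seated, which is the stop. I'll hold briefly, unload, lift and check the hole line from above.

```bash
python3 - <<'E'
from fit import *
from station import robot, kinematics, get_image
x,y,z=.5187,-.2363,.1100
robot.sleep(.4);st(robot,"hold")
for a in(-1.285,-1.265):
    robot.move_l([x,y,z],v=.05,attitude=dn(a+np.pi));st(robot,"unload")
for zz in(.113,.118,.17):
    robot.move_l([x,y,zz],v=.05);st(robot,"up")
robot.move_l([.52,.0,.2],v=.3)
im=get_image("top");pickle.dump(im,open("im2.pkl","wb"))
s=get_image("side")
c=cv2.resize(im["frame"][204:254,310:360,::-1],None,fx=8,fy=8,interpolation=cv2.INTER_CUBIC)
d=cv2.resize(s["frame"][120:220,200:300,::-1],None,fx=4,fy=4,interpolation=cv2.INTER_CUBIC)
cv2.imwrite("pics/chk.png",np.hstack([c,d]))
E
```

```text
hold 23.31 p [ 0.5191 -0.2353  0.1102] yaw -1.299 tilt [0.0007 0.0008] F [1.2 1.5 5.4] M [ 0.6  -0.33  0.52] w 0.197 ff 88.9
unload 23.56 p [ 0.5191 -0.2354  0.1102] yaw -1.282 tilt [0.0007 0.0011] F [1.4 2.3 6.2] M [ 0.66 -0.32  0.3 ] w 0.202 ff 88.9
unload 23.81 p [ 0.5191 -0.2355  0.1101] yaw -1.263 tilt [0.0007 0.0011] F [1.  2.7 4.9] M [ 0.75 -0.35  0.04] w 0.198 ff 88.8
up 24.06 p [ 0.5189 -0.2359  0.1128] yaw -1.264 tilt [0.0005 0.0009] F [ 3.   2.7 -0.9] M [ 0.66 -0.87  0.05] w 0.199 ff 88.7
up 24.31 p [ 0.5172 -0.2372  0.1174] yaw -1.266 tilt [-0.0033 -0.0007] F [ 0.1 -0.3 -2.8] M [-0.02  0.03 -0.01] w 0.201 ff 88.7
up 25.5 p [ 0.5184 -0.2363  0.1696] yaw -1.265 tilt [-0.0006  0.0003] F [-0.5  0.4 -2.3] M [-0.01 -0.02 -0.01] w 0.198 ff 88.7
```

View pics/chk.png

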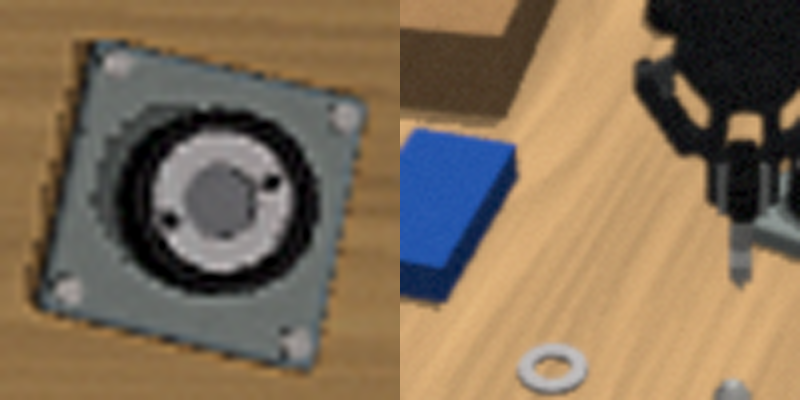

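The ring holes now lie at crop pixels (270,183) and (168,219), a turn of about 1.11 rad clockwise. That matches the commanded turn less the hole play, and with a start of at least 0.2 it means the ring is home. Now I'll return the spanner.

```bash
python3 - <<'E'
from fit import *
from station import robot, kinematics, get_image
x,y,a=.4778,.217,.022
robot.move_to([x,y,.15],dn(a+np.pi))
robot.move_l([x,y,.100],v=.08);robot.sleep(.2)
b=np.mean([robot.read_state()["contact_force"] for _ in range(3)],0);st(robot,"hover")
r=down(robot,x,y,a,.100,.0872,b[2],lim=3.,step=.001);print(r);st(robot,"down")
if r[1]<.0900:
    robot.set_gripper(1.0);st(robot,"open")
    robot.move_l([x,y,.2],v=.12);st(robot,"clear")
    robot.move_l([.45,.0,.3],v=.3)
    T=get_image("top");S_=get_image("side")
    c=cv2.resize(T["frame"][216:266,151:201,::-1],None,fx=8,fy=8,interpolation=cv2.INTER_CUBIC)
    d=cv2.resize(S_["frame"][255:305,245:295,::-1],None,fx=8,fy=8,interpolation=cv2.INTER_CUBIC)
    cv2.imwrite("pics/end.png",np.hstack([c,d]))
E
```

```text
hover 28.43 p [0.4781 0.2172 0.1004] yaw 0.022 tilt [0.0009 0.0003] F [-0.3 -0.9 -2.7] M [-0.03  0.04 -0.05] w 0.2 ff 88.5
(0.088, np.float64(0.08827946580452332), np.float64(4.6818687829968155))
down 31.43 p [0.4779 0.2172 0.0883] yaw 0.022 tilt [0.0005 0.0001] F [0.  0.7 2. ] M [-0.05  0.08  0.01] w 0.197 ff 88.9
open 32.09 p [0.4778 0.217  0.088 ] yaw 0.022 tilt [0. 0.] F [ 0.2 -0.8 -0.8] M [ 0.01  0.03 -0.05] w 1.002 ff 0.0
clear 33.17 p [0.4775 0.2166 0.1993] yaw 0.022 tilt [-0.0012 -0.0006] F [-0.5 -0.3  0.2] M [-0.03 -0.   -0.03] w 1.004 ff 0.0
```

View pics/end.png

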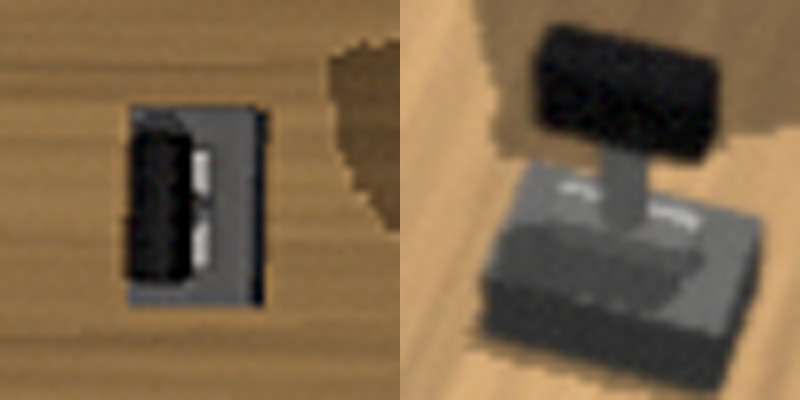

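The spanner stands upright and seated in its stand, exactly as at the start (handle at about (167–175, 232–251) in the top view), and the arm is clear of it.

```bash
python3 -c "
from station import robot, kinematics, get_image
print(robot.finish_job())"
```

```text
the job is handed in; nothing more can be done
None
```

I handed the job in: the ring came up firm at about 0.5 N m after roughly 1.1 rad clockwise, and the spanner is back in its stand, released, with the arm clear; the hand-in returned no verdict.

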